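Close the filter cell and hold it shut

TASK

Put the knurled metal collar over the spigot of the filter cell, down onto the blue sprung foot, and turn it as far as needed, pressing down a little, until the keyways hidden inside it drop over the spigot's pins. Then push it fully home against the spring and finish while still holding it down there with the gripper; the spring lifts it again if you let go. Leave the beaker, timer, marker and tape roll where they are.

Things in the scene. Friction and masses are not known exactly. Their poses are not given: they have to be found in the camera images.
- collar: loose round aluminium cap with orange band near its lower edge, 56 mm across, 48 mm tall, closed on top, open below, 0.13 to 0.21 kg, standing upright. Origin: centre of its underside, z up. Inside, the lowest 8 mm is a ring of 36 mm bore with three keyways about 8 mm wide, 120 degrees apart (one on its own +x axis), not visible from outside
- collar_grip (a point): point on the collar's axis 33 mm above its underside, mid-height of the knurling (20 to 44 mm above the underside), where it is gripped; round, so any grip direction serves
- cell_base: fixed base of the filter cell: white plate 150 x 110 x 10 mm, grey shoulder 72 mm across up to 22 mm height, with a steel spigot on it. Origin: underside of the plate on the spigot's axis, z up. The plate is offset 18 mm towards its own +x, where a white scale post 52 mm tall stands 70 mm from the axis. Collar home: its underside 30 mm above this origin, its top on the spigot
- spigot_top (a point): centre of the steel spigot's top, 72 mm above the worktop; spigot 34.4 mm in diameter, its top 9 mm tapering to 21 mm; fixed
- pins (a point): point on the spigot's axis 42 mm above the worktop, level with the tops of three brass pins (5 mm wide, 10 mm tall, 120 degrees apart, reaching 22 mm from the axis). Their angle varies and is not given. A collar out of line stops on them, underside at 42 mm; at most a third of a turn either way lines it up (to about 0.05 rad); it then goes down and turns no more. Before that it may be gripped anew
- gauge_foot (a joint): how far (m) the blue sprung ring round the spigot (66 mm across, red pointer at the scale post) is pressed down: 0 at rest, its top 46 mm above the worktop; about 0.004 with the collar stopped on the pins; 0.016 with the collar home. Spring force up: 3 N at 0, 4.6 N at 0.004, 9.4 N at 0.016; it carries the collar's weight without moving
- beaker_100: bystander: clear plastic beaker 54 x 54 x 71 mm, origin at the centre of its underside
- timer: bystander: white digital timer 70 x 64 x 17 mm lying flat, origin at the centre of its underside
- marker_blue: bystander: white marker pen with blue cap, 17 x 136 x 18 mm, lying flat, origin at the centre of its underside
- tape_1: bystander: roll of beige tape 104 x 102 x 25 mm lying flat, origin at the centre of its underside

How it is judged:
By the outcome, as a careful person would: the job done as asked, in the order asked, and still so for the second after the job is handed in, while the arm keeps its last pose, push and grip.
It also fails if it takes over 51 s, if anything falls off the work surface, if the arm or the gripper's body presses on something with over 40 N, if the wrist force passes 120 N, or if a joint passes its speed limit or range.

ROBOT

A 6-joint arm with a two-finger parallel gripper is mounted at the origin on a cart in front of the work surface, level with it; the furniture and walls round the work are solid. World frame = base frame: x ahead of the robot, y to its left, z up, the work surface at z = 0. Lengths are in mm, angles in rad, forces in N, time in s.
With the tool pointing down it reaches from about 300 to 950 mm from the base axis. Payload 3.1 kg.
Tool frame: the origin (TCP) lies midway between the tips of the shut fingers; the grasp point (between the pads) lies 19 mm behind it; y points along the fingers, z is the direction in which the jaws open and shut, and the axes are right-handed (so a half turn about y gives the same grasp; the last joint's range is limited). The gripper opens to 85 mm and grips with 20 to 120 N. Pads are 22 mm wide; open, the fingers measure 114 mm over their backs; the gripper's body (76 mm by 85 mm) begins 54 mm behind the grasp point. The pads swing forward as they close: fully open they stand 13 mm farther back than shut.
Start: joints at [-1.399, 0.308, 1.634, -0, 1.2, -0.07], TCP at [149.629, -606.83, 231.272] pointing down, gripper open.
Joint ranges: [-3.06, 3.06], [-0.79, 1.96], [0.05, 2.63], [-1.19, 4.34], [0.05, 2.64], [-2.94, 2.94]. Speed limits (rad/s): [2.79, 2.79, 3.14, 3.14, 3.14, 3.14].

INTERFACE

Orientations are given as a rotation vector (axis times angle).
In Python, from rig import bot, vision, spotter gives the robot as it stands.
- The arm moves only by the tool play_rows, never from a script. Its argument "rows" is a list of rows, each an object of numbers: "dx", "dy", "dz": the shift along the tool's x, y, z in mm; "rx", "ry", "rz": the turn, a rotation vector about the tool's x, y, z in degrees. A call has exactly 10 rows; each row shifts and turns the commanded pose from where the row before left it, along the tool's axes as they then stand; what a row does not reach is not made up. A row lasts 1/12 s, in which the tool goes at most 41.7 mm and 7.16 degrees, less where a joint would pass 70% of its speed; a pose out of reach is approached as far as the arm can. A call is refused whole if a number of a shift passes 41.7 or a number of a turn 7.16, either way. A call with a gripper value outside its range is refused whole. "jaw" is the gripper's target within -1 to 1 (shut at 1, half-way at 0, fully open at -1), set as the call begins (left out, the last holds). The fingers move at their own pace and stop on an object; "squeeze" is the grip in N (left out, the last holds). Time passes only in rows, so rows that do not move let the fingers close, or fill a call up. It gives the time, the measured TCP pose, the force and the opening at its end, in the units of the state.
- bot.get_state(): the state, without advancing time (a new reading comes with each control period).
- vision.get_image(name): name is "scene" or "side" or "wrist"; returns the picture (384x512x3 uint8, blue, green, red); there is no depth.
- vision.get_calibration(name): a dict with "K" (3x3 intrinsics, pixels), "dist_coeffs" ([k1, k2, p1, p2, k3] as OpenCV has them; the pictures are not rectified), "pose" (4x4, takes a point from camera to world coordinates). Camera axes: x right, y down, z forward; pixel columns grow to the right and rows downward; lengths in mm; the calibration is good to about 2 mm. A picture is of the moment at which its call begins: read the wrist's pose just before it. get_calibration takes no time and is no camera call; for the wrist camera it gives the pose at the moment of the call.
- bot.close_job(): hands the job in, once; it reports no verdict.
Trained networks look in the newest picture that a camera, given by its name, has taken for a name from the list of things; names that differ only in an ending like _2 or _b are one class to them, and where a whole thing is asked for, a point or a joint stands for the part that bears it (a point fixed in the world has none). Each returns a list of dicts, best first, with "p" (0 to 1); they miss things now and then, are a little off and sometimes report something else, mostly with a low value. They report only what shows in the picture. A call takes as long as a camera call.
- spotter.regions_of(camera, target): "mask" (384x512 bool, what is visible of it) and "bbox" ([centre column, centre row, width, height] in pixels, round what is visible of it).
- spotter.spot_point(camera, target): "xy" ([column, row] in pixels: a listed point, or the origin of a listed thing).
The state is a dict: "time": time; "q": joint angles; "joint_velocities": joint speeds; "tau": joint torques, N m; "eef_pos": TCP position; "tool_rot": TCP orientation; "contact_force": force on the tool from outside, world axes, zero at the start; "ft_torque": the same for the moment, N m; "finger_gap": finger opening in mm.
Only numpy, scipy, OpenCV 4.12 (cv2) and the standard library are available. Lean on these libraries where they do the work, as an engineer would, in place of code of your own. Each camera call takes 0.05 s, during which the arm holds its last target.

## Working session

There is one attempt and no reset: what is moved stays moved. The work goes in short steps, Python scripts to look and compute and a tool call to move; the robot and the scene stay as the last step left them, time stands still between calls to the robot, and variables do not carry over. Pictures are saved under pics/ and viewed, and the job is handed in when it is done.

Besides the shell and the picture viewer there is one more tool, called after "Emit:" by a JSON object that holds its "api" and its "payload". play_rows: Moves the arm, as the interface text tells. Its arguments: {"type":"object","properties":{"rows":{"type":"array"},"jaw":{"type":"number"},"squeeze":{"type":"number"}},"required":["rows"]}

```bash
ls; mkdir -p pics
cat > h.py <<'E'
import numpy as np, cv2
from rig import bot, vision, spotter
from scipy.spatial.transform import Rotation as R
def ray(cam,px,cal=None):
    c=cal or vision.get_calibration(cam)
    K=np.array(c["K"],float);d=np.array(c["dist_coeffs"],float);T=np.array(c["pose"],float)
    u=cv2.undistortPoints(np.array([[px]],float),K,d)[0,0]
    v=T[:3,:3]@np.array([u[0],u[1],1.]);return T[:3,3],v/np.linalg.norm(v)
def atz(cam,px,z,cal=None):
    o,v=ray(cam,px,cal);return o+v*(z-o[2])/v[2]
def tri(rs):
    A=np.zeros((3,3));b=np.zeros(3)
    for o,v in rs:
        P=np.eye(3)-np.outer(v,v);A+=P;b+=P@o
    x=np.linalg.solve(A,b);return x,[np.linalg.norm((np.eye(3)-np.outer(v,v))@(x-o)) for o,v in rs]
E
python3 - <<'E'
from h import *
np.set_printoptions(precision=2,suppress=True)
s=bot.get_state();print(s)
for c in ["scene","side","wrist"]:
    im=vision.get_image(c);cv2.imwrite(f"pics/a_{c}.png",im)
    for t in ["collar_grip","spigot_top","collar","cell_base","pins"]:
        r=spotter.spot_point(c,t)
        print(c,t,[(np.round(k["xy"],1),round(k["p"],2)) for k in r[:3]])
    print(vision.get_calibration(c)["pose"])
E
```

```text
pics
{'time': 0.0, 'q': array([-1.4 ,  0.31,  1.64, -0.  ,  1.2 , -0.07]), 'joint_velocities': array([-0.,  0.,  0., -0., -0., -0.]), 'tau': array([ -0.  , -41.53, -27.67,  -0.  ,   0.01,  -0.  ]), 'eef_pos': array([ 149.46, -605.99,  230.  ]), 'tool_rot': array([-0.25,  2.1 , -2.09]), 'contact_force': array([-0.08,  0.69, -0.01]), 'ft_torque': array([-0.02,  0.02, -0.01]), 'finger_gap': 85.3580481868745}
scene collar_grip []
scene spigot_top []
scene collar [(array([356.3, 201.6]), 0.61)]
scene cell_base [(array([268. , 233.3]), 0.9), (array([269.2, 218.2]), 0.28)]
scene pins [(array([271.3, 220.9]), 0.86)]
[[ -0.64  -0.58   0.5   51.77]
 [ -0.77   0.47  -0.43 752.02]
 [  0.01  -0.66  -0.75 870.68]
 [  0.     0.     0.     1.  ]]
side collar_grip [(array([230.3, 274.8]), 0.62)]
side spigot_top [(array([228.1, 196.4]), 0.68)]
side collar [(array([228.8, 283.3]), 0.68)]
side cell_base [(array([226.1, 217.1]), 0.86)]
side pins [(array([232.2, 201.8]), 0.76), (array([277.5, 191.4]), 0.47)]
[[   0.96   -0.15    0.24  330.4 ]
 [  -0.29   -0.53    0.8  -517.1 ]
 [   0.     -0.84   -0.55  635.  ]
 [   0.      0.      0.      1.  ]]
wrist collar_grip []
wrist spigot_top []
wrist collar []
wrist cell_base []
wrist pins []
[[   0.24   -0.92   -0.3   226.89]
 [  -0.97   -0.23   -0.07 -587.78]
 [  -0.      0.31   -0.95  374.11]
 [   0.      0.      0.      1.  ]]
```

View pics/a_scene.png

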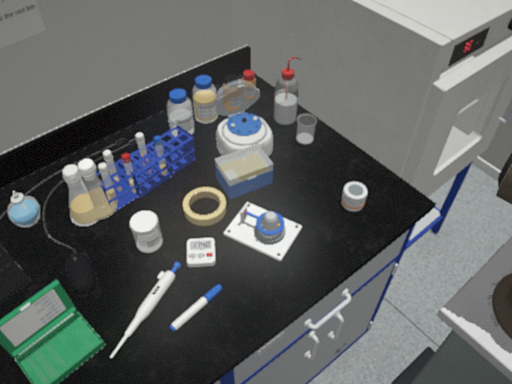

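View pics/a_side.png

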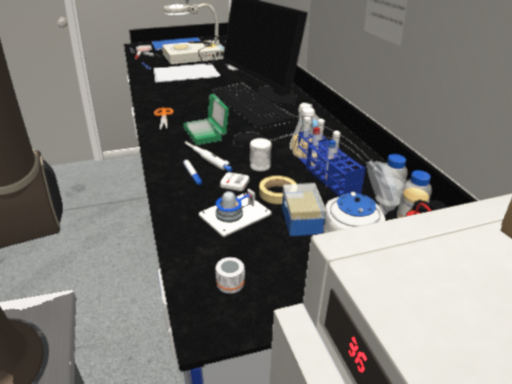

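Run:
```python
from h import *
np.set_printoptions(precision=1,suppress=True)
print(bot.get_state()["time"])
print("grip side z33",atz("side",(230.3,274.8),33),"collar side z0",atz("side",(228.8,283.3),0),"scene z0",atz("scene",(356.3,201.6),0))
print("tri collar",tri([ray("scene",(356.3,201.6)),ray("side",(228.8,283.3))]))
print("base",tri([ray("scene",(268,233.3)),ray("side",(226.1,217.1))]), atz("scene",(268,233.3),0),atz("side",(226.1,217.1),0))
print("pins",tri([ray("scene",(271.3,220.9)),ray("side",(232.2,201.8))]),"spig side",atz("side",(228.1,196.4),72))
```

```text
0.9
grip side z33 [473.   79.6  33. ] collar side z0 [471.4  88.9   0. ] scene z0 [469.   78.7   0. ]
tri collar (array([468.3,  82.7,   5.5]), [np.float64(1.8230511304601797), np.float64(1.8230511304601753)])
base (array([526.5, 314.3,   3.3]), [np.float64(4.508308626621675), np.float64(4.508308626621734)]) [533.4 312.2   0. ] [522.8 315.6   0. ]
pins (array([533.9, 307.3,  47.5]), [np.float64(4.354133006099295), np.float64(4.3541330060992225)]) spig side [526.2 301.2  72. ]
```

Run:
```python
from h import *
np.set_printoptions(precision=1,suppress=True)
for n,c,p in [("bench corner","scene",(437,205)),("bench corner","side",(180,368)),("bench meets box","side",(275,350)),("box bottom left","scene",(340,120)),("box corner","scene",(415,192))]:
    print(n,c,atz(c,p,0))
# box top corner side(310,235), scene(440,75)
print(tri([ray("side",(310,235)),ray("scene",(438,75))]))
print(ray("side",(310,235)),ray("scene",(438,75)), ray("scene",(512,18)))
for z in (200,300,400): print(z,atz("side",(310,235),z),atz("scene",(438,75),z),atz("scene",(225,3),z))
s=bot.get_state();r=R.from_rotvec(s["tool_rot"]);print(r.as_matrix())
T=np.array(vision.get_calibration("wrist")["pose"]);print(r.inv().apply(T[:3,3]-s["eef_pos"]), r.inv().as_matrix()@T[:3,:3])
im=cv2.imread("pics/a_scene.png");cv2.imwrite("pics/a_z.png",np.hstack([cv2.resize(im[180:270,200:310],None,fx=4,fy=4),cv2.resize(im[160:250,310:390],None,fx=4,fy=4)]))
im=cv2.imread("pics/a_side.png");cv2.imwrite("pics/a_z2.png",cv2.resize(im[170:310,180:290],None,fx=4,fy=4))
```

```text
bench corner scene [330.6 -73.3   0. ]
bench corner side [339.3 -84.9   0. ]
bench meets box side [508.6 -95.1   0. ]
box bottom left scene [ 714.9 -120.7    0. ]
box corner scene [394.3 -64.3  -0. ]
(array([ 500.7, -149.2,  288.4]), [np.float64(26.712275653189884), np.float64(26.712275653189877)])
(array([ 330.4, -517.1,  635. ]), array([ 0.4,  0.7, -0.6])) (array([ 51.8, 752. , 870.7]), array([ 0.4, -0.8, -0.5])) (array([ 51.8, 752. , 870.7]), array([ 0.3, -0.9, -0.4]))
200 [582.8 -33.9 200. ] [ 531.1 -262.5  200. ] [1189.5  -62.6  200. ]
300 [ 524.8 -145.   300. ] [ 459.6 -111.2  300. ] [1019.9   58.8  300. ]
400 [ 466.8 -256.1  400. ] [388.2  40.  400. ] [850.3 180.3 400. ]
[[-1.   0.   0.2]
 [-0.2 -0.  -1. ]
 [-0.  -1.   0. ]]
[ -79.6 -142.8    0. ] [[ 0.   1.   0.3]
 [ 0.  -0.3  1. ]
 [ 1.  -0.  -0. ]]
```

View pics/a_z.png

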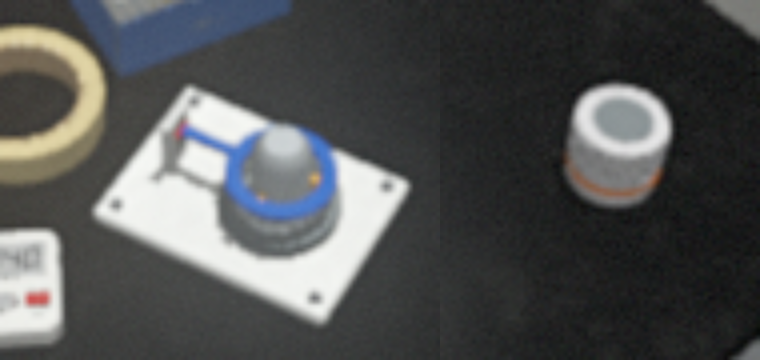

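View pics/a_z2.png

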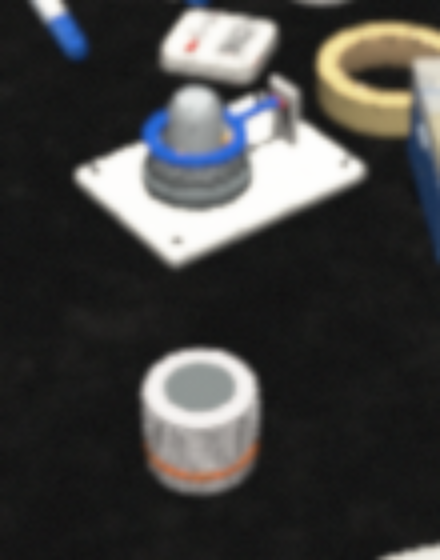

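View pics/a_wrist.png

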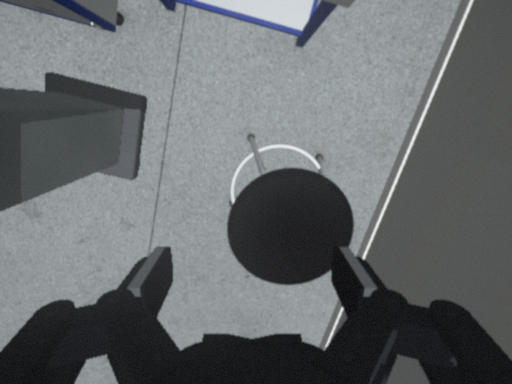

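Emit:
{"api": "play_rows", "payload": {"rows": [{"dz": -38, "dy": -9}, {"dz": -38, "dy": -9}, {"dz": -38, "dy": -9}, {"dz": -38, "dy": -9}, {"dz": -38, "dy": -9}, {"dz": -38, "dy": -9}, {"dz": -38, "dy": -6}, {"dx": -35, "dz": -1.7, "ry": -5.6}, {"dx": -35, "dz": -1.7, "ry": -5.6}, {"dx": -35, "dz": -1.7, "ry": -5.6}], "jaw": -1, "squeeze": 50}}

```text
invalid input
```

Emit:
{"api": "play_rows", "payload": {"rows": [{"dx": 0, "dy": -9, "dz": -38, "rx": 0, "ry": 0, "rz": 0}, {"dx": 0, "dy": -9, "dz": -38, "rx": 0, "ry": 0, "rz": 0}, {"dx": 0, "dy": -9, "dz": -38, "rx": 0, "ry": 0, "rz": 0}, {"dx": 0, "dy": -9, "dz": -38, "rx": 0, "ry": 0, "rz": 0}, {"dx": 0, "dy": -9, "dz": -38, "rx": 0, "ry": 0, "rz": 0}, {"dx": 0, "dy": -9, "dz": -38, "rx": 0, "ry": 0, "rz": 0}, {"dx": 0, "dy": -9, "dz": -38, "rx": 0, "ry": 0, "rz": 0}, {"dx": -35, "dy": 0, "dz": -2, "rx": 0, "ry": -5.6, "rz": 0}, {"dx": -35, "dy": 0, "dz": -2, "rx": 0, "ry": -5.6, "rz": 0}, {"dx": -35, "dy": 0, "dz": -2, "rx": 0, "ry": -5.6, "rz": 0}], "jaw": -1, "squeeze": 50}}

```text
time: 1.73
eef_pos: [183.1, -308.0, 295.4]
tool_rot: [-0.526, 1.915, -1.923]
contact_force: [-1.0, -0.2, -0.2]
finger_gap: 85.4
```

Emit:
{"api": "play_rows", "payload": {"rows": [{"dx": -40, "dy": 0, "dz": -2, "rx": 0, "ry": -6.5, "rz": 0}, {"dx": -40, "dy": 0, "dz": -2, "rx": 0, "ry": -6.5, "rz": 0}, {"dx": -40, "dy": 0, "dz": -2, "rx": 0, "ry": -6.5, "rz": 0}, {"dx": -40, "dy": 0, "dz": -2, "rx": 0, "ry": -6.5, "rz": 0}, {"dx": -40, "dy": 0, "dz": -2, "rx": 0, "ry": -6.5, "rz": 0}, {"dx": -40, "dy": 0, "dz": -2, "rx": 0, "ry": -6.5, "rz": 0}, {"dx": -40, "dy": 0, "dz": -2, "rx": 0, "ry": -6.5, "rz": 0}, {"dx": -40, "dy": 0, "dz": -2, "rx": 0, "ry": -6.5, "rz": 0}, {"dx": -40, "dy": 0, "dz": -2, "rx": 0, "ry": -6.5, "rz": 0}, {"dx": -40, "dy": 0, "dz": -2, "rx": 0, "ry": -6.5, "rz": 0}]}}

```text
time: 2.57
eef_pos: [356.8, 31.4, 294.8]
tool_rot: [-1.255, 1.131, -1.133]
contact_force: [1.0, 0.1, -0.5]
finger_gap: 85.7
```

```bash
cat >> h.py <<'E'
def goto(p,yawdeg=None):
    """tool-frame shift to bring TCP to p (from measured pose), and tool axes"""
    s=bot.get_state();r=R.from_rotvec(s["tool_rot"]);M=r.as_matrix()
    print("t",round(s["time"],2),"pos",np.round(s["eef_pos"],1),"q",np.round(s["q"],3),"F",np.round(s["contact_force"],1),"gap",round(s["finger_gap"],1))
    print("tilt",np.round(M[:,1],3),"zaxis yaw deg",round(np.degrees(np.arctan2(M[1,2],M[0,2])),2))
    if p is not None: print("shift tool",np.round(r.inv().apply(np.array(p)-s["eef_pos"]),1))
E
python3 - <<'E'
from h import *
goto((470,81,120))
im=vision.get_image("wrist");cv2.imwrite("pics/b.png",im)
for t in ["collar","collar_grip","cell_base","spigot_top"]:
    print(t,[(np.round(k["xy"],1),round(k["p"],2)) for k in spotter.spot_point("wrist",t)[:3]])
E
```

```text
t 2.57 pos [356.8  31.4 294.8] q [-0.034 -0.312  2.123  0.     1.328 -0.138] F [ 1.   0.1 -0.5] gap 85.7
tilt [ 0.002  0.    -1.   ] zaxis yaw deg 5.97
shift tool [-37.6 175.  117.4]
collar [(array([332.4, 130.9]), 0.94)]
collar_grip [(array([335.3, 131.9]), 0.93)]
cell_base [(array([335. , 128.5]), 0.44)]
spigot_top []
```

View pics/b.png

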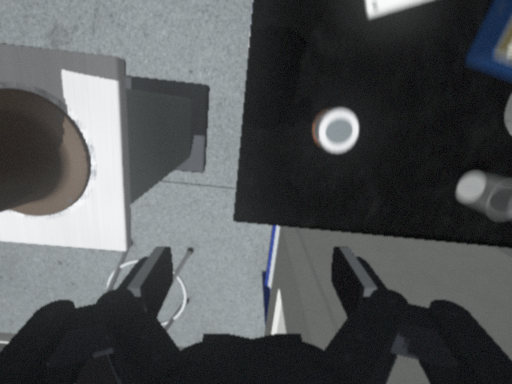

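Run:
```python
from h import *
np.set_printoptions(precision=1,suppress=True)
goto((472,81,120))
print(atz("wrist",(340,130.5),48),atz("wrist",(332.4,130.9),0),atz("wrist",(335.3,131.9),33))
```

```text
t 2.82 pos [356.3  29.4 294.4] q [-0.  -0.3  2.1 -0.   1.3 -0.1] F [ 0.2 -0.   0.8] gap 85.5
tilt [ 0. -0. -1.] zaxis yaw deg 5.7
shift tool [-40.1 174.4 120.2]
[474.1  89.8  48. ] [477.8  85.8   0. ] [472.5  86.5  33. ]
```

Emit:
{"api": "play_rows", "payload": {"rows": [{"dx": -4, "dy": 15, "dz": 12, "rx": 0, "ry": 0, "rz": 0}, {"dx": -4, "dy": 15, "dz": 12, "rx": 0, "ry": 0, "rz": 0}, {"dx": -4, "dy": 15, "dz": 12, "rx": 0, "ry": 0, "rz": 0}, {"dx": -4, "dy": 15, "dz": 12, "rx": 0, "ry": 0, "rz": 0}, {"dx": -4, "dy": 15, "dz": 12, "rx": 0, "ry": 0, "rz": 0}, {"dx": -4, "dy": 15, "dz": 12, "rx": 0, "ry": 0, "rz": 0}, {"dx": -4, "dy": 15, "dz": 12, "rx": 0, "ry": 0, "rz": 0}, {"dx": -4, "dy": 15, "dz": 12, "rx": 0, "ry": 0, "rz": 0}, {"dx": -3, "dy": 15, "dz": 12, "rx": 0, "ry": 0, "rz": 0}, {"dx": 0, "dy": 0, "dz": 0, "rx": 0, "ry": 0, "rz": 0}]}}

```text
time: 3.65
eef_pos: [460.6, 72.5, 156.6]
tool_rot: [-1.255, 1.142, -1.138]
contact_force: [-0.9, -0.7, 0.2]
finger_gap: 85.3
```

Run:
```python
from h import *
goto((472,81,120))
im=vision.get_image("wrist");cv2.imwrite("pics/c.png",im)
for t in ["collar","collar_grip"]:
  for k in spotter.spot_point("wrist",t)[:2]:
    print(t,np.round(k["xy"],1),round(k["p"],2),np.round(atz("wrist",k["xy"],0 if t=="collar" else 33),1))
```

```text
t 3.65 pos [460.6  72.5 156.6] q [ 0.063  0.095  2.058 -0.     0.992 -0.031] F [-0.9 -0.7  0.2] gap 85.3
tilt [-0.004 -0.001 -1.   ] zaxis yaw deg 5.37
shift tool [-7.4 36.6 12.3]
collar [268.9 169.7] 0.67 [478.7  87.2   0. ]
collar_grip [265.5 176.9] 0.82 [473.9  86.7  33. ]
```

View pics/c.png

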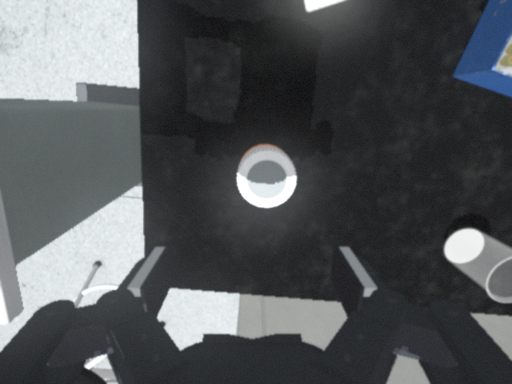

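Run:
```python
from h import *
np.set_printoptions(precision=1,suppress=True)
goto((473.5,86,85))
print(atz("wrist",(267,178.5),48))
for c in ("side","scene"):
  r=spotter.regions_of(c,"collar")[0];m=r["mask"];ys,xs=np.nonzero(m);print(c,r["p"],r["bbox"],xs.mean(),ys.mean(),atz(c,(xs.mean(),ys.mean()),26))
```

```text
t 3.8 pos [460.3  73.1 159.4] q [ 0.1  0.1  2.1 -0.   1.  -0. ] F [ 0.3 -0.3  0.9] gap 85.5
tilt [-0. -0. -1.] zaxis yaw deg 5.47
shift tool [-11.6  74.4  14.4]
[474.4  88.9  48. ]
side 0.78 [230.4, 275.3, 32.0, 34.6] 229.71763255240444 274.4019728729963 [473.8  88.   26. ]
scene 0.74 [352.8, 195.2, 23.9, 29.6] 353.7730263157895 195.8453947368421 [473.1  89.8  26. ]
```

Emit:
{"api": "play_rows", "payload": {"rows": [{"dx": -3.2, "dy": 12, "dz": 3.8, "rx": 0, "ry": 0, "rz": 0}, {"dx": -3.2, "dy": 12, "dz": 3.8, "rx": 0, "ry": 0, "rz": 0}, {"dx": -3.3, "dy": 12, "dz": 3.7, "rx": 0, "ry": 0, "rz": 0}, {"dx": -3.3, "dy": 12, "dz": 3.7, "rx": 0, "ry": 0, "rz": 0}, {"dx": 0, "dy": 12, "dz": 0, "rx": 0, "ry": 0, "rz": 0}, {"dx": 0, "dy": 12, "dz": 0, "rx": 0, "ry": 0, "rz": 0}, {"dx": 0, "dy": 12, "dz": 0, "rx": 0, "ry": 0, "rz": 0}, {"dx": 0, "dy": 8, "dz": 0, "rx": 0, "ry": 0, "rz": 0}, {"dx": 0, "dy": 0, "dz": 0, "rx": 0, "ry": 0, "rz": 0}, {"dx": 0, "dy": 0, "dz": 0, "rx": 0, "ry": 0, "rz": 0}]}}

```text
time: 4.73
eef_pos: [474.0, 89.1, 67.7]
tool_rot: [-1.254, 1.136, -1.137]
contact_force: [0.3, 0.9, -0.1]
finger_gap: 85.2
```

Run:
```python
from h import *
np.set_printoptions(precision=1,suppress=True)
goto((474,87.5,12))
im=vision.get_image("wrist");cv2.imwrite("pics/d.png",im)
k=spotter.spot_point("wrist","collar_grip")
for k in k: print(k["xy"],k["p"],atz("wrist",k["xy"],33))
```

```text
t 4.73 pos [474.   89.1  67.7] q [ 0.1  0.3  2.1 -0.   0.8 -0. ] F [ 0.3  0.9 -0.1] gap 85.2
tilt [ 0. -0. -1.] zaxis yaw deg 5.63
shift tool [ 1.6 55.7 -0.2]
[250.2, 224.7] 0.96 [474.9  89.4  33. ]
[510.6, 306.8] 0.69 [684.5  39.7  33. ]
```

View pics/d.png

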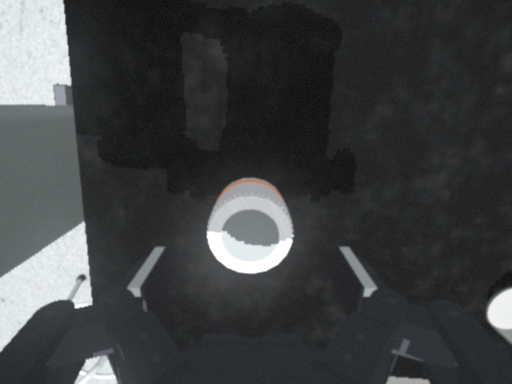

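Emit:
{"api": "play_rows", "payload": {"rows": [{"dx": 0, "dy": 10, "dz": 1, "rx": 0, "ry": 0, "rz": 0}, {"dx": 0, "dy": 10, "dz": 0, "rx": 0, "ry": 0, "rz": 0}, {"dx": 0, "dy": 10, "dz": 0, "rx": 0, "ry": 0, "rz": 0}, {"dx": 0, "dy": 10, "dz": 0, "rx": 0, "ry": 0, "rz": 0}, {"dx": 0, "dy": 8, "dz": 0, "rx": 0, "ry": 0, "rz": 0}, {"dx": 0, "dy": 7, "dz": 0, "rx": 0, "ry": 0, "rz": 0}, {"dx": 0, "dy": 0, "dz": 0, "rx": 0, "ry": 0, "rz": 0}, {"dx": 0, "dy": 0, "dz": 0, "rx": 0, "ry": 0, "rz": 0}, {"dx": 0, "dy": 0, "dz": 0, "rx": 0, "ry": 0, "rz": 0}, {"dx": 0, "dy": 0, "dz": 0, "rx": 0, "ry": 0, "rz": 0}]}}

```text
time: 5.67
eef_pos: [475.6, 89.4, 12.7]
tool_rot: [-1.253, 1.135, -1.137]
contact_force: [0.2, -0.3, 0.2]
finger_gap: 85.0
```

Emit:
{"api": "play_rows", "payload": {"rows": [{"dx": 0, "dy": 0, "dz": 0, "rx": 0, "ry": 0, "rz": 0}, {"dx": 0, "dy": 0, "dz": 0, "rx": 0, "ry": 0, "rz": 0}, {"dx": 0, "dy": 0, "dz": 0, "rx": 0, "ry": 0, "rz": 0}, {"dx": 0, "dy": 0, "dz": 0, "rx": 0, "ry": 0, "rz": 0}, {"dx": 0, "dy": 0, "dz": 0, "rx": 0, "ry": 0, "rz": 0}, {"dx": 0, "dy": 0, "dz": 0, "rx": 0, "ry": 0, "rz": 0}, {"dx": 0, "dy": 0, "dz": 0, "rx": 0, "ry": 0, "rz": 0}, {"dx": 0, "dy": 0, "dz": 0, "rx": 0, "ry": 0, "rz": 0}, {"dx": 0, "dy": 0, "dz": 0, "rx": 0, "ry": 0, "rz": 0}, {"dx": 0, "dy": 0, "dz": 0, "rx": 0, "ry": 0, "rz": 0}], "jaw": 1, "squeeze": 60}}

```text
time: 6.5
eef_pos: [475.5, 89.5, 13.1]
tool_rot: [-1.254, 1.136, -1.137]
contact_force: [-1.1, -0.1, 5.0]
finger_gap: 54.8
```

Run:
```python
from h import *
np.set_printoptions(precision=1,suppress=True)
goto((474,87.5,130))
im=vision.get_image("wrist");cv2.imwrite("pics/e.png",im)
im=vision.get_image("side");cv2.imwrite("pics/e2.png",cv2.resize(im[170:310,170:300],None,fx=4,fy=4))
```

```text
t 6.5 pos [475.5  89.5  13.1] q [ 0.1  0.4  2.1  0.   0.7 -0. ] F [-1.1 -0.1  5. ] gap 54.8
tilt [ 0.  0. -1.] zaxis yaw deg 5.65
shift tool [   1.8 -116.9   -1.6]
```

View pics/e.png

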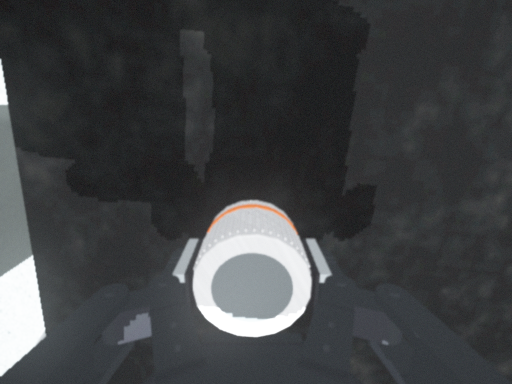

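View pics/e2.png

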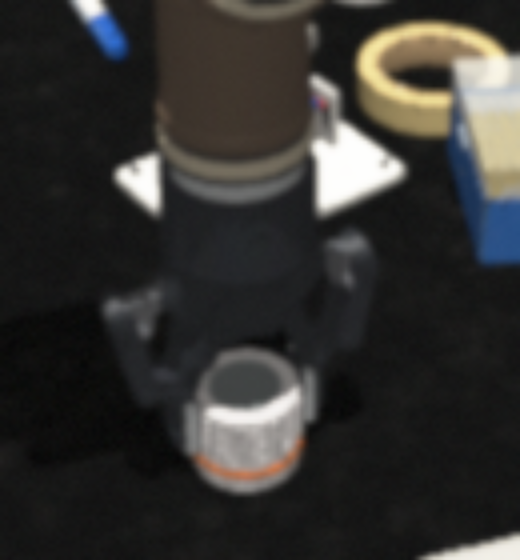

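Emit:
{"api": "play_rows", "payload": {"rows": [{"dx": 0, "dy": -10, "dz": 0, "rx": 0, "ry": 0, "rz": 0}, {"dx": 0, "dy": -15, "dz": 0, "rx": 0, "ry": 0, "rz": 0}, {"dx": 0, "dy": -20, "dz": 0, "rx": 0, "ry": 0, "rz": 0}, {"dx": -10, "dy": -20, "dz": 3, "rx": 0, "ry": 0, "rz": 0}, {"dx": -20, "dy": -20, "dz": 5, "rx": 0, "ry": 0, "rz": 0}, {"dx": -20, "dy": -20, "dz": 5, "rx": 0, "ry": 0, "rz": 0}, {"dx": -20, "dy": -20, "dz": 5, "rx": 0, "ry": 0, "rz": 0}, {"dx": -15, "dy": -15, "dz": 5, "rx": 0, "ry": 0, "rz": 0}, {"dx": -10, "dy": -10, "dz": 3, "rx": 0, "ry": 0, "rz": 0}, {"dx": 0, "dy": 0, "dz": 0, "rx": 0, "ry": 0, "rz": 0}]}}

```text
time: 7.43
eef_pos: [493.7, 188.7, 165.2]
tool_rot: [-1.249, 1.131, -1.136]
contact_force: [0.6, -0.0, -0.7]
finger_gap: 54.6
```

Run:
```python
from h import *
np.set_printoptions(precision=1,suppress=True)
goto((530,308,130))
im=vision.get_image("wrist");cv2.imwrite("pics/f.png",im)
for t,z in [("spigot_top",72),("pins",42),("cell_base",0),("gauge_foot",46),("collar_grip",0)]:
  for k in spotter.spot_point("wrist",t)[:2]: print(t,np.round(k["xy"],1),round(k["p"],2),atz("wrist",k["xy"],z))
im=vision.get_image("scene");cv2.imwrite("pics/f2.png",im)
for t,z in [("spigot_top",72),("pins",42),("cell_base",0)]:
  for k in spotter.spot_point("scene",t)[:2]: print(t,np.round(k["xy"],1),round(k["p"],2),atz("scene",k["xy"],z))
```

```text
t 7.43 pos [493.7 188.7 165.2] q [0.3 0.2 1.9 0.  1.  0.2] F [ 0.6 -0.  -0.7] gap 54.6
tilt [ 0.  0. -1.] zaxis yaw deg 5.77
shift tool [-115.    35.7   47.9]
cell_base [296.5  67. ] 0.58 [523.8 306.7   0. ]Traceback (most recent call last):
  File "<stdin>", line 6, in <module>
ValueError: it knows: beaker, cell_base, collar, collar_grip, marker_blue, pins, spigot_top, tape, timer
```

View pics/f.png

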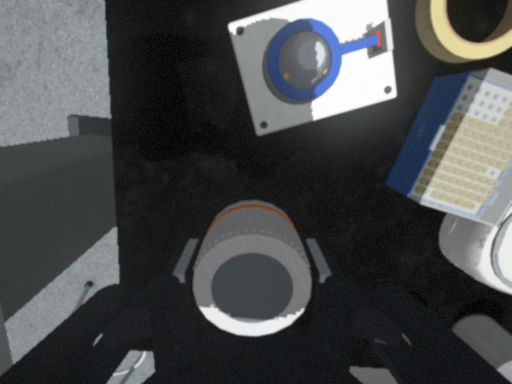

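Run:
```python
from h import *
np.set_printoptions(precision=1,suppress=True)
im=cv2.imread("pics/f.png")
hsv=cv2.cvtColor(im,cv2.COLOR_BGR2HSV)
m=cv2.inRange(hsv,(105,120,60),(130,255,255));m[120:]=0;m[:,350:]=0
m2=cv2.morphologyEx(m,cv2.MORPH_OPEN,np.ones((7,7),np.uint8)) 
cal=vision.get_calibration("wrist")
c=max(cv2.findContours(m,cv2.RETR_EXTERNAL,cv2.CHAIN_APPROX_NONE)[0],key=cv2.contourArea)[:,0]
c=c[c[:,0]<336]
P=np.array([atz("wrist",p,46,cal)[:2] for p in c.astype(float)])
from scipy.optimize import least_squares
f=least_squares(lambda x:np.hypot(*(P-x[:2]).T)-x[2],[525,306,33],loss="soft_l1");print("ring z46",f.x, np.abs(f.fun).mean())
for p in [(308,52),(310,52)]: print("top",atz("wrist",p,72,cal))
for p in [(240,30),(264,126),(388,90)]: print("holes",atz("wrist",p,10,cal))
print("post",atz("wrist",(380,38),52,cal))
big=cv2.resize(im[:140,220:420],None,fx=4,fy=4,interpolation=cv2.INTER_CUBIC);cv2.imwrite("pics/f3.png",big)
# collar top in hand
print("collar top centre if z=200:",atz("wrist",(252,283),200,cal),bot.get_state()["eef_pos"])
```

```text
ring z46 [512.6 303.6  33.9] 2.589751509811431
top [521.4 307.6  72. ]
top [523.  307.8  72. ]
holes [465.  331.5  10. ]
holes [497.2 246.7  10. ]
holes [616.2 293.4  10. ]
post [581.  327.1  52. ]
collar top centre if z=200: [490.8 190.5 200. ] [489.9 185.3 160.6]
```

View pics/f3.png

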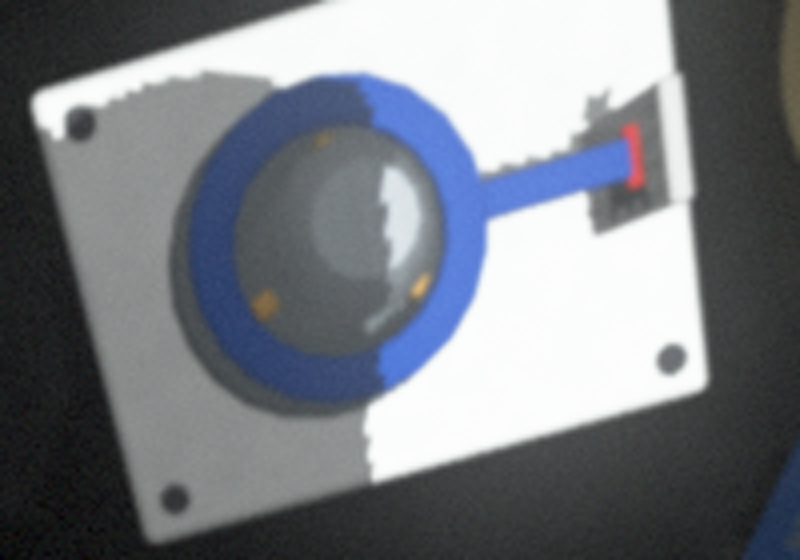

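Run:
```python
from h import *
np.set_printoptions(precision=1,suppress=True)
goto((525,308,130))
cal=vision.get_calibration("wrist");im=vision.get_image("wrist");cv2.imwrite("pics/g.png",im)
goto(None)
big=cv2.resize(im[:140,220:420],None,fx=4,fy=4,interpolation=cv2.INTER_CUBIC);cv2.imwrite("pics/g3.png",big)
im=vision.get_image("scene");cv2.imwrite("pics/g2.png",cv2.resize(im[140:290,170:370],None,fx=4,fy=4,interpolation=cv2.INTER_CUBIC))
for t,z in [("spigot_top",72),("pins",42),("cell_base",0)]:
  for k in spotter.spot_point("scene",t)[:1]: print(t,np.round(k["xy"],1),round(k["p"],2),atz("scene",k["xy"],z))
  for k in spotter.spot_point("wrist",t)[:1]: print(t,np.round(k["xy"],1),round(k["p"],2),atz("wrist",k["xy"],z,cal))
```

```text
t 7.63 pos [489.9 185.3 160.6] q [ 0.3  0.2  1.9 -0.   1.   0.2] F [ 0.  -0.3 -1.5] gap 54.4
tilt [-0. -0. -1.] zaxis yaw deg 5.63
shift tool [-118.7   30.3   47.1]
t 7.68 pos [490.  185.2 160.5] q [ 0.3  0.2  1.9 -0.   1.   0.2] F [-0.5 -0.8 -1.4] gap 54.8
tilt [-0. -0. -1.] zaxis yaw deg 5.61
spigot_top [268.2 215.9] 0.66 [529.7 317.3  72. ]
pins [268.6 223. ] 0.83 [531.4 313.6  42. ]
cell_base [270.3 221.8] 0.73 [555.9 285.9   0. ]
cell_base [304.9  60.7] 0.95 [531.3 313.2   0. ]
```

View pics/g3.png

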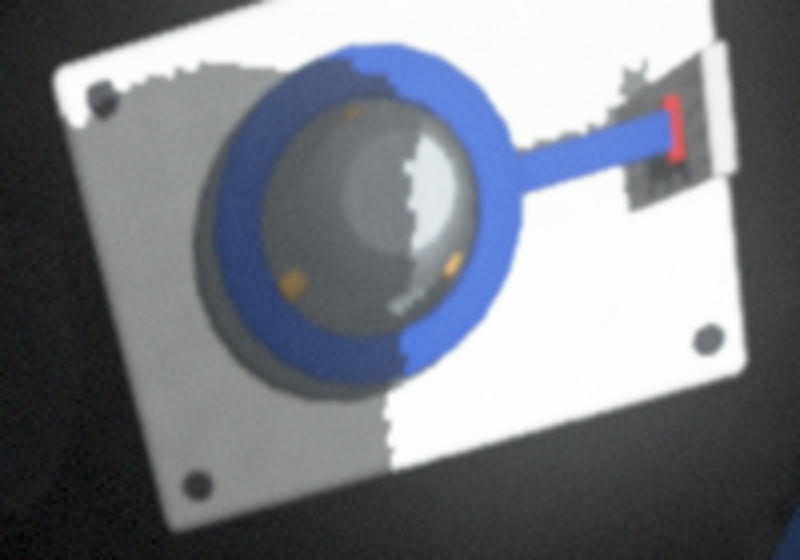

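View pics/g2.png

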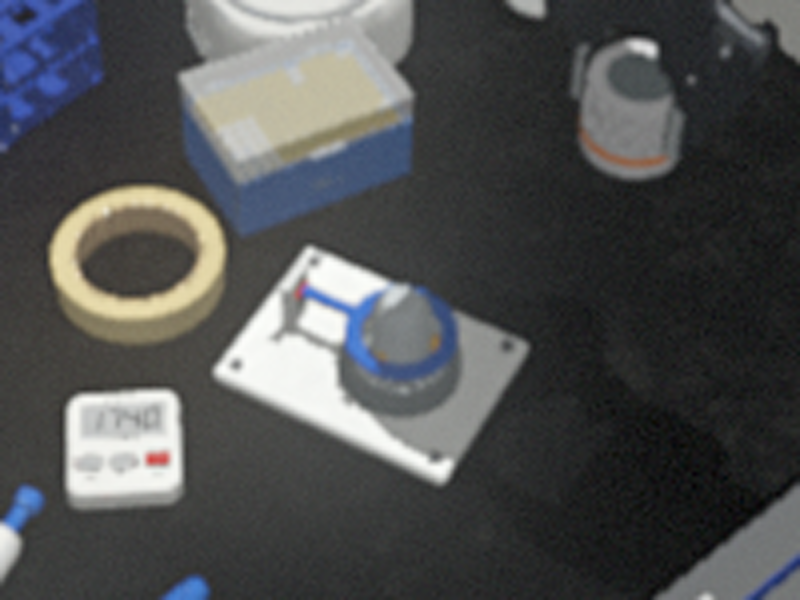

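Run:
```python
from h import *
np.set_printoptions(precision=1,suppress=True)
print("top w",atz("wrist",(320,48.2),72),"ring w",atz("wrist",(312,53.3),46),"inner",atz("wrist",(312.5,53.7),46), "shoulder bottom..")
print("top s",atz("scene",(270,214.2),72))
print("tri top",tri([ray("wrist",(320,48.2)),ray("scene",(270,214.2))]))
H=[atz("wrist",(220+a/4,b/4),10)[:2] for a,b in [(103,99),(198,486),(708,340)]]
print(H)
# plate centre = midpoint of holes 0 and 2 (diagonal?)
c=(H[0]+H[2])/2; ux=(H[2]-H[1]);ux/=np.linalg.norm(ux);print("plate centre",c,"x dir deg",np.degrees(np.arctan2(ux[1],ux[0])),"axis",c-18*ux)
print(goto((525,308,130)))
# collar in hand: top at underside+48
for z in (195,198,201): print(atz("wrist",(252,283),z))
```

```text
top w [532.1 312.3  72. ] ring w [531.3 313.2  46. ] inner [531.8 312.9  46. ] shoulder bottom..
top s [530.8 311.1  72. ]
tri top (array([531.2, 311.8,  72.8]), [np.float64(0.8259115208102461), np.float64(0.825911520810203)])
[array([471.8, 337.8]), array([504.3, 252.8]), array([626.8, 300.1])]
plate centre [549.3 318.9] x dir deg 21.119236331492615 axis [532.5 312.4]
t 8.03 pos [491.4 186.2 162. ] q [ 0.3  0.2  1.9 -0.   1.   0.2] F [-0.2 -0.2 -2.1] gap 54.7
tilt [-0. -0. -1.] zaxis yaw deg 5.63
shift tool [-117.9   31.9   45.4]
None
[492.6 186.8 195. ]
[492.4 189.  198. ]
[492.2 191.1 201. ]
```

Emit:
{"api": "play_rows", "payload": {"rows": [{"dx": -8, "dy": 3, "dz": 3, "rx": 0, "ry": 0, "rz": 0}, {"dx": -16, "dy": 5, "dz": 7, "rx": 0, "ry": 0, "rz": 0}, {"dx": -20, "dy": 8, "dz": 9, "rx": 0, "ry": 0, "rz": 0}, {"dx": -20, "dy": 8, "dz": 9, "rx": 0, "ry": 0, "rz": 0}, {"dx": -20, "dy": 8, "dz": 9, "rx": 0, "ry": 0, "rz": 0}, {"dx": -18, "dy": 8, "dz": 7, "rx": 0, "ry": 0, "rz": 0}, {"dx": -12, "dy": 8, "dz": 5, "rx": 0, "ry": 0, "rz": 0}, {"dx": -6.6, "dy": 4, "dz": 3, "rx": 0, "ry": 0, "rz": 0}, {"dx": 0, "dy": 0, "dz": 0, "rx": 0, "ry": 0, "rz": 0}, {"dx": 0, "dy": 0, "dz": 0, "rx": 0, "ry": 0, "rz": 0}]}}

```text
time: 8.87
eef_pos: [530.9, 311.6, 109.7]
tool_rot: [-1.256, 1.136, -1.136]
contact_force: [-0.2, -0.0, -1.9]
finger_gap: 54.6
```

Run:
```python
from h import *
np.set_printoptions(precision=1,suppress=True)
goto((531.3,311.3,90))
for c in ("scene","side","wrist"):
  im=vision.get_image(c);cv2.imwrite(f"pics/h_{c}.png",im)
a=cv2.imread("pics/h_scene.png")[140:260,220:320];b=cv2.imread("pics/h_side.png")[140:260,180:280]
cv2.imwrite("pics/h.png",cv2.resize(np.hstack([a,b]),None,fx=4,fy=4,interpolation=cv2.INTER_CUBIC))
goto((531.3,311.3,90))
```

```text
t 8.87 pos [530.9 311.6 109.7] q [ 0.5  0.4  1.7 -0.   1.   0.4] F [-0.2 -0.  -1.9] gap 54.6
tilt [-0. -0. -1.] zaxis yaw deg 5.7
shift tool [ 0.4 19.7  0.4]
t 9.02 pos [531.5 311.  110.8] q [ 0.5  0.4  1.7 -0.   1.   0.4] F [ 0.1  0.3 -2.1] gap 54.7
tilt [ 0. -0. -1.] zaxis yaw deg 5.62
shift tool [-0.3 20.8 -0.2]
```

View pics/h.png

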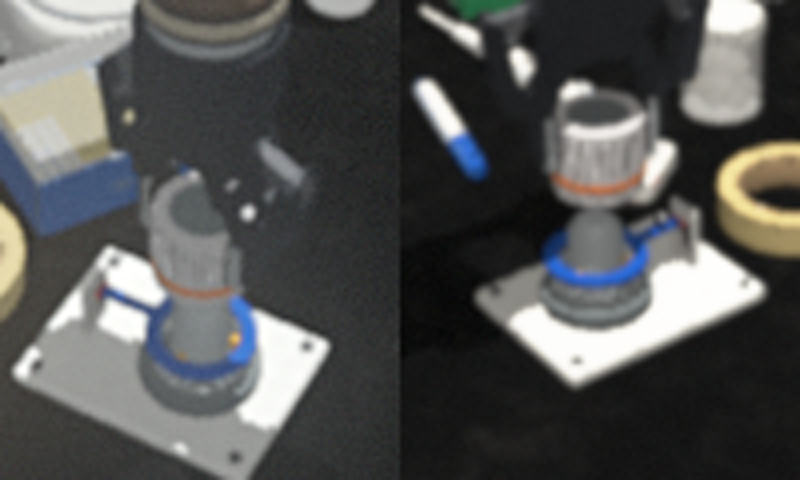

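View pics/h_wrist.png

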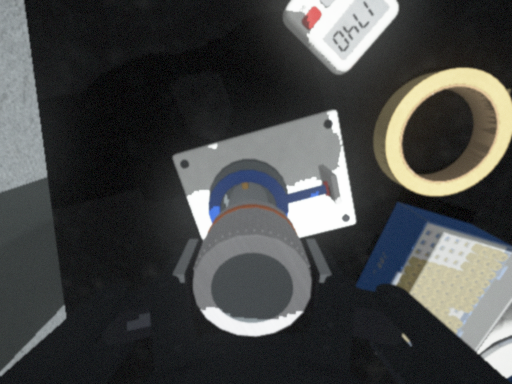

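Emit:
{"api": "play_rows", "payload": {"rows": [{"dx": 0, "dy": 5, "dz": 0, "rx": 0, "ry": 0, "rz": 0}, {"dx": 0, "dy": 6, "dz": 0, "rx": 0, "ry": 0, "rz": 0}, {"dx": 0, "dy": 6, "dz": 0, "rx": 0, "ry": 0, "rz": 0}, {"dx": 0, "dy": 5, "dz": 0, "rx": 0, "ry": 0, "rz": 0}, {"dx": 0, "dy": 4, "dz": 0, "rx": 0, "ry": 0, "rz": 0}, {"dx": 0, "dy": 4, "dz": 0, "rx": 0, "ry": 0, "rz": 0}, {"dx": 0, "dy": 2, "dz": 0, "rx": 0, "ry": 0, "rz": 0}, {"dx": 0, "dy": 2, "dz": 0, "rx": 0, "ry": 0, "rz": 0}, {"dx": 0, "dy": 0, "dz": 0, "rx": 0, "ry": 0, "rz": 0}, {"dx": 0, "dy": 0, "dz": 0, "rx": 0, "ry": 0, "rz": 0}]}}

```text
time: 9.85
eef_pos: [530.4, 311.7, 76.5]
tool_rot: [-1.256, 1.138, -1.135]
contact_force: [-3.1, -0.1, 3.4]
finger_gap: 55.0
```

Run:
```python
from h import *
np.set_printoptions(precision=2,suppress=True)
goto((531.3,311.3,70));s=bot.get_state();print(s["ft_torque"])
```

```text
t 9.85 pos [530.4 311.7  76.5] q [0.46 0.47 1.75 0.   0.92 0.36] F [-3.1 -0.1  3.4] gap 55.0
tilt [-0. -0. -1.] zaxis yaw deg 5.65
shift tool [0.4 6.5 0.9]
[-0.09  0.84 -0.01]
```

Emit:
{"api": "play_rows", "payload": {"rows": [{"dx": 0, "dy": 0, "dz": -1, "rx": 0, "ry": 0, "rz": 0}, {"dx": 0, "dy": 1, "dz": 0, "rx": 0, "ry": 0, "rz": 0}, {"dx": 0, "dy": 1, "dz": 0, "rx": 0, "ry": 0, "rz": 0}, {"dx": 0, "dy": 1, "dz": 0, "rx": 0, "ry": 0, "rz": 0}, {"dx": 0, "dy": 1, "dz": 0, "rx": 0, "ry": 0, "rz": 0}, {"dx": 0, "dy": 1, "dz": 0, "rx": 0, "ry": 0, "rz": 0}, {"dx": 0, "dy": 1, "dz": 0, "rx": 0, "ry": 0, "rz": 0}, {"dx": 0, "dy": 0, "dz": 0, "rx": 0, "ry": 0, "rz": 0}, {"dx": 0, "dy": 0, "dz": 0, "rx": 0, "ry": 0, "rz": 0}, {"dx": 0, "dy": 0, "dz": 0, "rx": 0, "ry": 0, "rz": 0}]}}

```text
time: 10.68
eef_pos: [529.4, 311.7, 69.6]
tool_rot: [-1.256, 1.138, -1.135]
contact_force: [-5.3, 1.7, 0.3]
finger_gap: 54.6
```

Run:
```python
from h import *
np.set_printoptions(precision=2,suppress=True)
goto((531.3,311.3,70));s=bot.get_state();print(s["ft_torque"])
```

```text
t 10.68 pos [529.4 311.7  69.6] q [0.46 0.48 1.76 0.   0.91 0.36] F [-5.3  1.7  0.3] gap 54.6
tilt [-0.  0. -1.] zaxis yaw deg 5.64
shift tool [ 0.6 -0.4  1.8]
[ 0.32  0.87 -0.02]
```

Emit:
{"api": "play_rows", "payload": {"rows": [{"dx": -0.4, "dy": 0, "dz": -0.7, "rx": 0, "ry": 0, "rz": 0}, {"dx": 0, "dy": 1, "dz": -0.5, "rx": 0, "ry": 0, "rz": 0}, {"dx": 0, "dy": 1.5, "dz": 0, "rx": 0, "ry": 0, "rz": 0}, {"dx": 0, "dy": 1.5, "dz": 0, "rx": 0, "ry": 0, "rz": 0}, {"dx": 0, "dy": 1.5, "dz": 0, "rx": 0, "ry": 0, "rz": 0}, {"dx": 0, "dy": 1.5, "dz": 0, "rx": 0, "ry": 0, "rz": 0}, {"dx": 0, "dy": 1.5, "dz": 0, "rx": 0, "ry": 0, "rz": 0}, {"dx": 0, "dy": 1, "dz": 0, "rx": 0, "ry": 0, "rz": 0}, {"dx": 0, "dy": 0, "dz": 0, "rx": 0, "ry": 0, "rz": 0}, {"dx": 0, "dy": 0, "dz": 0, "rx": 0, "ry": 0, "rz": 0}]}}

```text
time: 11.52
eef_pos: [529.2, 311.8, 60.4]
tool_rot: [-1.254, 1.136, -1.136]
contact_force: [-2.8, 0.2, -2.4]
finger_gap: 54.5
```

Run:
```python
from h import *
np.set_printoptions(precision=2,suppress=True)
goto((531.3,311.3,70));s=bot.get_state();print(s["ft_torque"])
```

```text
t 11.52 pos [529.2 311.8  60.4] q [ 0.46  0.49  1.76 -0.    0.89  0.36] F [-2.8  0.2 -2.4] gap 54.5
tilt [ 0.  0. -1.] zaxis yaw deg 5.65
shift tool [ 0.7 -9.6  2. ]
[ 0.17  0.38 -0.  ]
```

Emit:
{"api": "play_rows", "payload": {"rows": [{"dx": 0, "dy": 0, "dz": -0.8, "rx": 0, "ry": 0, "rz": 0}, {"dx": 0, "dy": 1, "dz": 0, "rx": 0, "ry": 0, "rz": 0}, {"dx": 0, "dy": 1, "dz": 0, "rx": 0, "ry": 0, "rz": 0}, {"dx": 0, "dy": 1, "dz": 0, "rx": 0, "ry": 0, "rz": 0}, {"dx": 0, "dy": 1, "dz": 0, "rx": 0, "ry": 0, "rz": 0}, {"dx": 0, "dy": 1, "dz": 0, "rx": 0, "ry": 0, "rz": 0}, {"dx": 0, "dy": 1, "dz": 0, "rx": 0, "ry": 0, "rz": 0}, {"dx": 0, "dy": 0.5, "dz": 0, "rx": 0, "ry": 0, "rz": 0}, {"dx": 0, "dy": 0, "dz": 0, "rx": 0, "ry": 0, "rz": 0}, {"dx": 0, "dy": 0, "dz": 0, "rx": 0, "ry": 0, "rz": 0}]}}

```text
time: 12.35
eef_pos: [529.2, 311.8, 55.1]
tool_rot: [-1.253, 1.135, -1.137]
contact_force: [-0.5, -1.2, 5.6]
finger_gap: 54.9
```

Run:
```python
from h import *
np.set_printoptions(precision=2,suppress=True)
goto((531.3,311.3,70));s=bot.get_state();print(s["ft_torque"])
```

```text
t 12.35 pos [529.2 311.8  55.1] q [ 0.46  0.5   1.76 -0.    0.88  0.36] F [-0.5 -1.2  5.6] gap 54.9
tilt [ 0.  0. -1.] zaxis yaw deg 5.66
shift tool [  0.7 -14.9   2.1]
[-0.2   0.21 -0.03]
```

Emit:
{"api": "play_rows", "payload": {"rows": [{"dx": 0, "dy": 1.2, "dz": 0, "rx": 0, "ry": 0, "rz": 0}, {"dx": 0, "dy": 0, "dz": 0, "rx": 0, "ry": -2.5, "rz": 0}, {"dx": 0, "dy": 0, "dz": 0, "rx": 0, "ry": -2.5, "rz": 0}, {"dx": 0, "dy": 0, "dz": 0, "rx": 0, "ry": -2.5, "rz": 0}, {"dx": 0, "dy": 0, "dz": 0, "rx": 0, "ry": -2.5, "rz": 0}, {"dx": 0, "dy": 0, "dz": 0, "rx": 0, "ry": -2.5, "rz": 0}, {"dx": 0, "dy": 0, "dz": 0, "rx": 0, "ry": -2.5, "rz": 0}, {"dx": 0, "dy": 0, "dz": 0, "rx": 0, "ry": -2.5, "rz": 0}, {"dx": 0, "dy": 0, "dz": 0, "rx": 0, "ry": -2.5, "rz": 0}, {"dx": 0, "dy": 0, "dz": 0, "rx": 0, "ry": 0, "rz": 0}]}}

```text
time: 13.18
eef_pos: [528.7, 312.6, 55.0]
tool_rot: [-1.388, 0.873, -0.872]
contact_force: [-4.1, -0.5, 11.1]
finger_gap: 54.6
```

Run:
```python
from h import *
np.set_printoptions(precision=2,suppress=True)
goto((529.2,311.8,70));s=bot.get_state();print(s["ft_torque"])
```

```text
t 13.18 pos [528.7 312.6  55. ] q [0.46 0.5  1.76 0.   0.88 0.01] F [-4.1 -0.5 11.1] gap 54.6
tilt [ 0.  0. -1.] zaxis yaw deg 25.72
shift tool [  0.9 -15.    0.2]
[-0.1   0.8   0.08]
```

Emit:
{"api": "play_rows", "payload": {"rows": [{"dx": 0, "dy": 0, "dz": -0.5, "rx": 0, "ry": -2.5, "rz": 0}, {"dx": 0, "dy": 0, "dz": 0, "rx": 0, "ry": -2.5, "rz": 0}, {"dx": 0, "dy": 0, "dz": 0, "rx": 0, "ry": -2.5, "rz": 0}, {"dx": 0, "dy": 0, "dz": 0, "rx": 0, "ry": -2.5, "rz": 0}, {"dx": 0, "dy": 0, "dz": 0, "rx": 0, "ry": -2.5, "rz": 0}, {"dx": 0, "dy": 0, "dz": 0, "rx": 0, "ry": -2.5, "rz": 0}, {"dx": 0, "dy": 0, "dz": 0, "rx": 0, "ry": -2.5, "rz": 0}, {"dx": 0, "dy": 0, "dz": 0, "rx": 0, "ry": -2.5, "rz": 0}, {"dx": 0, "dy": 0, "dz": 0, "rx": 0, "ry": 0, "rz": 0}, {"dx": 0, "dy": 0, "dz": 0, "rx": 0, "ry": 0, "rz": 0}]}}

```text
time: 14.02
eef_pos: [528.4, 312.2, 55.0]
tool_rot: [-1.484, 0.604, -0.605]
contact_force: [-3.0, -0.1, 10.6]
finger_gap: 54.6
```

Run:
```python
from h import *
np.set_printoptions(precision=2,suppress=True)
goto((529.2,311.8,70));s=bot.get_state();print(s["ft_torque"])
```

```text
t 14.02 pos [528.4 312.2  55. ] q [ 0.46  0.5   1.77  0.    0.88 -0.34] F [-3.  -0.1 10.6] gap 54.6
tilt [ 0.  0. -1.] zaxis yaw deg 45.68
shift tool [  0.9 -15.    0.3]
[-0.16  0.73  0.07]
```

Emit:
{"api": "play_rows", "payload": {"rows": [{"dx": 0, "dy": 0, "dz": 0, "rx": 0, "ry": -2.5, "rz": 0}, {"dx": 0, "dy": 0, "dz": 0, "rx": 0, "ry": -2.5, "rz": 0}, {"dx": 0, "dy": 0, "dz": 0, "rx": 0, "ry": -2.5, "rz": 0}, {"dx": 0, "dy": 0, "dz": 0, "rx": 0, "ry": -2.5, "rz": 0}, {"dx": 0, "dy": 0, "dz": 0, "rx": 0, "ry": -2.5, "rz": 0}, {"dx": 0, "dy": 0, "dz": 0, "rx": 0, "ry": -2.5, "rz": 0}, {"dx": 0, "dy": 0, "dz": 0, "rx": 0, "ry": -2.5, "rz": 0}, {"dx": 0, "dy": 0, "dz": 0, "rx": 0, "ry": -2.5, "rz": 0}, {"dx": 0, "dy": 0, "dz": 0, "rx": 0, "ry": 0, "rz": 0}, {"dx": 0, "dy": 0, "dz": 0, "rx": 0, "ry": 0, "rz": 0}]}}

```text
time: 14.85
eef_pos: [528.1, 312.0, 54.8]
tool_rot: [-1.544, 0.333, -0.333]
contact_force: [-3.4, -0.9, 10.9]
finger_gap: 54.4
```

Run:
```python
from h import *
np.set_printoptions(precision=2,suppress=True)
goto((529.2,311.8,70));s=bot.get_state();print(s["ft_torque"])
```

```text
t 14.85 pos [528.1 312.   54.8] q [ 0.46  0.5   1.77  0.    0.88 -0.68] F [-3.4 -0.9 10.9] gap 54.4
tilt [ 0.  0. -1.] zaxis yaw deg 65.68
shift tool [  1.1 -15.2   0.2]
[-0.25  0.74  0.06]
```

Emit:
{"api": "play_rows", "payload": {"rows": [{"dx": 0, "dy": 0, "dz": 0, "rx": 0, "ry": -2.5, "rz": 0}, {"dx": 0, "dy": 0, "dz": 0, "rx": 0, "ry": -2.5, "rz": 0}, {"dx": 0, "dy": 0, "dz": 0, "rx": 0, "ry": -2.5, "rz": 0}, {"dx": 0, "dy": 0, "dz": 0, "rx": 0, "ry": -2.5, "rz": 0}, {"dx": 0, "dy": 0, "dz": 0, "rx": 0, "ry": -2.5, "rz": 0}, {"dx": 0, "dy": 0, "dz": 0, "rx": 0, "ry": -2.5, "rz": 0}, {"dx": 0, "dy": 0, "dz": 0, "rx": 0, "ry": -2.5, "rz": 0}, {"dx": 0, "dy": 0, "dz": 0, "rx": 0, "ry": -2.5, "rz": 0}, {"dx": 0, "dy": 0, "dz": 0, "rx": 0, "ry": 0, "rz": 0}, {"dx": 0, "dy": 0, "dz": 0, "rx": 0, "ry": 0, "rz": 0}]}}

```text
time: 15.68
eef_pos: [527.4, 311.2, 53.2]
tool_rot: [-1.57, 0.063, -0.061]
contact_force: [-2.4, -1.5, 4.9]
finger_gap: 55.0
```

Run:
```python
from h import *
np.set_printoptions(precision=2,suppress=True)
goto((529.2,311.8,70));s=bot.get_state();print(s["ft_torque"])
```

```text
t 15.68 pos [527.4 311.2  53.2] q [ 0.46  0.5   1.77  0.    0.87 -1.03] F [-2.4 -1.5  4.9] gap 55.0
tilt [-0. -0. -1.] zaxis yaw deg 85.49
shift tool [  1.7 -16.8   0.7]
[-0.27  0.39 -0.64]
```

Emit:
{"api": "play_rows", "payload": {"rows": [{"dx": 0, "dy": 0, "dz": 0, "rx": 0, "ry": 2, "rz": 0}, {"dx": 0, "dy": 0, "dz": 0, "rx": 0, "ry": 1, "rz": 0}, {"dx": 0, "dy": 1, "dz": 0, "rx": 0, "ry": 0, "rz": 0}, {"dx": 0, "dy": 1, "dz": 0, "rx": 0, "ry": 0, "rz": 0}, {"dx": 0, "dy": 1, "dz": 0, "rx": 0, "ry": 0, "rz": 0}, {"dx": 0, "dy": 1, "dz": 0, "rx": 0, "ry": 0, "rz": 0}, {"dx": 0, "dy": 0, "dz": 0, "rx": 0, "ry": 0, "rz": 0}, {"dx": 0, "dy": 0, "dz": 0, "rx": 0, "ry": 0, "rz": 0}, {"dx": 0, "dy": 0, "dz": 0, "rx": 0, "ry": 0, "rz": 0}, {"dx": 0, "dy": 0, "dz": 0, "rx": 0, "ry": 0, "rz": 0}]}}

```text
time: 16.52
eef_pos: [527.6, 311.3, 50.3]
tool_rot: [-1.569, 0.102, -0.101]
contact_force: [-4.3, -3.2, 11.3]
finger_gap: 55.0
```

Run:
```python
from h import *
np.set_printoptions(precision=2,suppress=True)
goto((529.2,311.8,70));s=bot.get_state();print(s["ft_torque"])
```

```text
t 16.52 pos [527.6 311.3  50.3] q [ 0.46  0.51  1.77  0.    0.87 -0.98] F [-4.3 -3.2 11.3] gap 55.0
tilt [-0. -0. -1.] zaxis yaw deg 82.6
shift tool [  1.5 -19.7   0.7]
[-0.43  0.77 -0.34]
```

Emit:
{"api": "play_rows", "payload": {"rows": [{"dx": -0.8, "dy": 0, "dz": -0.7, "rx": 0, "ry": 2, "rz": 0}, {"dx": 0, "dy": 0, "dz": 0, "rx": 0, "ry": 1, "rz": 0}, {"dx": 0, "dy": 1, "dz": 0, "rx": 0, "ry": 0, "rz": 0}, {"dx": 0, "dy": 1, "dz": 0, "rx": 0, "ry": 0, "rz": 0}, {"dx": 0, "dy": 1, "dz": 0, "rx": 0, "ry": 0, "rz": 0}, {"dx": 0, "dy": 1, "dz": 0, "rx": 0, "ry": 0, "rz": 0}, {"dx": 0, "dy": 1, "dz": 0, "rx": 0, "ry": 0, "rz": 0}, {"dx": 0, "dy": 1, "dz": 0, "rx": 0, "ry": 0, "rz": 0}, {"dx": 0, "dy": 0, "dz": 0, "rx": 0, "ry": 0, "rz": 0}, {"dx": 0, "dy": 0, "dz": 0, "rx": 0, "ry": 0, "rz": 0}]}}

```text
time: 17.35
eef_pos: [527.9, 311.3, 44.1]
tool_rot: [-1.565, 0.14, -0.143]
contact_force: [-2.2, -0.7, 6.3]
finger_gap: 54.7
```

Run:
```python
from h import *
np.set_printoptions(precision=2,suppress=True)
goto((529.2,311.8,70));s=bot.get_state();print(s["ft_torque"])
```

```text
t 17.35 pos [527.9 311.3  44.1] q [ 0.46  0.51  1.77 -0.    0.85 -0.93] F [-2.2 -0.7  6.3] gap 54.7
tilt [ 0.  0. -1.] zaxis yaw deg 79.68
shift tool [  1.2 -25.9   0.7]
[-0.13  0.37 -0.05]
```

Emit:
{"api": "play_rows", "payload": {"rows": [{"dx": 0, "dy": 0, "dz": 0, "rx": 0, "ry": 0, "rz": 0}, {"dx": 0, "dy": 0.7, "dz": 0, "rx": 0, "ry": 0, "rz": 0}, {"dx": 0, "dy": 0.7, "dz": 0, "rx": 0, "ry": 0, "rz": 0}, {"dx": 0, "dy": 0.7, "dz": 0, "rx": 0, "ry": 0, "rz": 0}, {"dx": 0, "dy": 0.7, "dz": 0, "rx": 0, "ry": 0, "rz": 0}, {"dx": 0, "dy": 0.7, "dz": 0, "rx": 0, "ry": 0, "rz": 0}, {"dx": 0, "dy": 0, "dz": 0, "rx": 0, "ry": 0, "rz": 0}, {"dx": 0, "dy": 0, "dz": 0, "rx": 0, "ry": 0, "rz": 0}, {"dx": 0, "dy": 0, "dz": 0, "rx": 0, "ry": 0, "rz": 0}, {"dx": 0, "dy": 0, "dz": 0, "rx": 0, "ry": 0, "rz": 0}], "squeeze": 80}}

```text
time: 18.18
eef_pos: [527.9, 311.4, 43.2]
tool_rot: [-1.566, 0.141, -0.142]
contact_force: [-6.8, -3.4, 19.8]
finger_gap: 54.6
```

Run:
```python
from h import *
np.set_printoptions(precision=2,suppress=True)
goto((529.2,311.8,70));s=bot.get_state();print(s["ft_torque"])
for c in ("scene","side","wrist"):
  im=vision.get_image(c);cv2.imwrite(f"pics/k_{c}.png",im)
a=cv2.imread("pics/k_scene.png")[140:260,220:320];b=cv2.imread("pics/k_side.png")[140:260,180:280]
cv2.imwrite("pics/k.png",cv2.resize(np.hstack([a,b]),None,fx=4,fy=4,interpolation=cv2.INTER_CUBIC))
goto(None)
```

```text
t 18.18 pos [527.9 311.4  43.2] q [ 0.46  0.52  1.77 -0.    0.85 -0.93] F [-6.8 -3.4 19.8] gap 54.6
tilt [ 0.  0. -1.] zaxis yaw deg 79.68
shift tool [  1.2 -26.8   0.7]
[-0.51  1.08 -0.04]
t 18.33 pos [527.9 311.4  43.2] q [ 0.46  0.52  1.77 -0.    0.85 -0.93] F [-7.1 -3.  19.8] gap 54.1
tilt [ 0.  0. -1.] zaxis yaw deg 79.68
```

View pics/k.png

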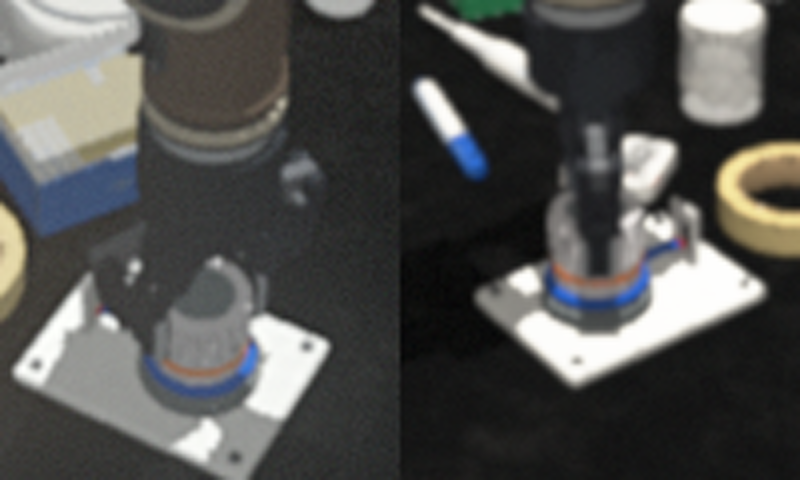

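View pics/k_wrist.png

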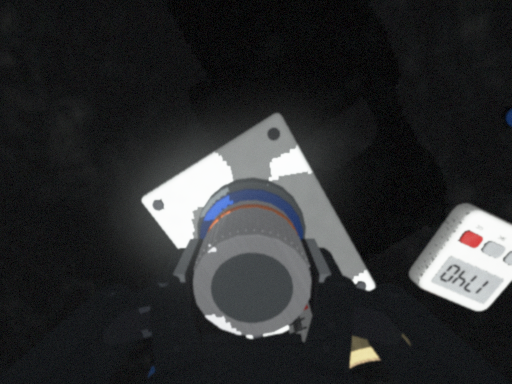

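View pics/k_scene.png

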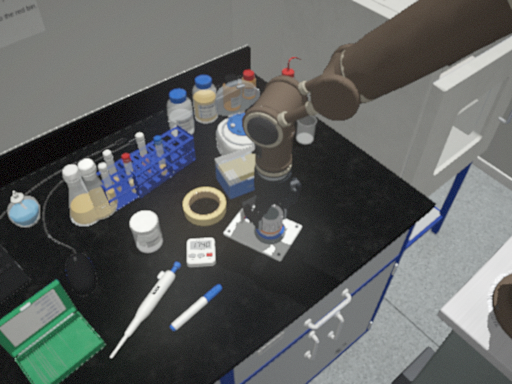

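Emit:
{"api": "play_rows", "payload": {"rows": [{"dx": -0.8, "dy": 0, "dz": -0.6, "rx": 0, "ry": 0, "rz": 0}, {"dx": 0, "dy": 0.6, "dz": 0, "rx": 0, "ry": 0, "rz": 0}, {"dx": 0, "dy": 0.6, "dz": 0, "rx": 0, "ry": 0, "rz": 0}, {"dx": 0, "dy": 0, "dz": 0, "rx": 0, "ry": 0, "rz": 0}, {"dx": 0, "dy": 0, "dz": 0, "rx": 0, "ry": 0, "rz": 0}, {"dx": 0, "dy": 0, "dz": 0, "rx": 0, "ry": 0, "rz": 0}, {"dx": 0, "dy": 0, "dz": 0, "rx": 0, "ry": 0, "rz": 0}, {"dx": 0, "dy": 0, "dz": 0, "rx": 0, "ry": 0, "rz": 0}, {"dx": 0, "dy": 0, "dz": 0, "rx": 0, "ry": 0, "rz": 0}, {"dx": 0, "dy": 0, "dz": 0, "rx": 0, "ry": 0, "rz": 0}]}}

```text
time: 19.17
eef_pos: [527.9, 311.4, 43.1]
tool_rot: [-1.565, 0.139, -0.143]
contact_force: [-7.2, -3.6, 24.0]
finger_gap: 54.0
```

Run:
```python
from h import *
np.set_printoptions(precision=2,suppress=True)
goto(None);s=bot.get_state();print(s["ft_torque"])
```

```text
t 19.17 pos [527.9 311.4  43.1] q [ 0.46  0.52  1.77 -0.    0.85 -0.93] F [-7.2 -3.6 24. ] gap 54.0
tilt [ 0.  0. -1.] zaxis yaw deg 79.69
[-0.69  1.16 -0.05]
```

Run:
```python
from h import *
print(bot.close_job()); goto(None)
```

```text
the job is handed in; nothing more can be done
None
the job is handed in; nothing more can be done
```

The collar is over the spigot, locked on the pins and held fully down on the foot by the gripper. I handed the job in at about 19 s of the 51 s allowed.

- **Turning:** The collar stopped on the pins as expected, with its underside at about 42 mm. I pressed lightly and turned it just under 80°. It then dropped and refused to turn further, so the keyways had found the pins.
- **Pushing home:** I turned it back about 6° to relieve the twist and pushed it down.

**Last checks:**
- **Depth:** The tool dropped 11.9 mm from the pin stop, against the expected 12 mm. Another 1.2 mm of commanded push moved it only 0.1 mm while the upward force rose from 20 to 24 N, so it is at a hard stop.
- **Pictures:** The last pictures, taken just before that final push, show the collar seated on the pressed blue foot. The timer, marker and tape roll look unmoved. The beaker is partly behind the arm, but I never worked near it.
- **Remaining side load:** About 8 N of sideways force on the tool remained at the end, and a small correction did not remove it.
- **Not read directly:** I did not read the foot's travel itself. Its 16 mm is inferred from the tool height.

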